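Put the jeweller's forming tools back in their nests and the scraper in its clip

ROBOT

A 6-joint arm with a two-finger parallel gripper is mounted at the origin on the work surface. World frame = base frame: x ahead of the robot, y to its left, z up, the work surface at z = 0. Lengths are in mm, angles in rad, forces in N, time in s.
With the tool pointing down it reaches from about 325 to 850 mm from the base axis. Payload 4.4 kg.
Tool frame: the origin (TCP) lies at the very end of the fingers, on their centre line; the grasp point (between the pads) lies 19 mm behind it (r.pinch_z is the distance from the TCP to the grasp point, in mm); z points along the fingers, y is the line along which they close (so a half turn about z gives the same grasp; the last joint's range is limited). The gripper opens to 94 mm and grips with 3 to 60 N. Pads are 16 mm wide; open, the fingers measure 119 mm over their backs; the gripper's body (75 mm by 177 mm) begins 78 mm behind the grasp point.
Start: joints at [-1.468, 0.207, 1.542, -0, 1.393, -0.15], TCP at [144.361, -556.585, 205.447] pointing down, gripper open.
Joint ranges: [-2.73, 2.73], [-0.86, 2.22], [0.23, 2.46], [-1.11, 4.25], [0.08, 2.63], [-2.82, 2.82]. Speed limits (rad/s): [2.79, 2.79, 3.14, 3.14, 3.14, 3.14].

INTERFACE

Orientations are given as a unit quaternion [w, x, y, z].
In Python, from plant import sensors, imaging, r gives the robot as it stands.
- The arm moves only by the shell command python3 -m creep 'ROWS' [OPENING] [FORCE]. ROWS is text: rows parted by semicolons, each of 4 numbers parted by spaces: the shift along the tool's x, y, z in cm, then the turn about the tool's z in rad. In form: tx ty tz twist; .... A call has 1 to 5 rows; each row shifts and turns the commanded pose from where the row before left it, along the tool's axes as they then stand; what a row does not reach is not made up. A row lasts 1/8 s, in which the tool goes at most 62.5 mm and 10.7 degrees, less where a joint would pass 70% of its speed; a pose out of reach is approached as far as the arm can. A call is refused whole if a number of a shift passes 6.25 or a number of a turn 0.188, either way. A call with a gripper value outside its range is refused whole. OPENING is the finger opening in cm, from 0 to 9.4, set as the call begins (- or left out, the last holds). The fingers move at their own pace and stop on an object; FORCE is the grip in N (left out, the last holds). Time passes only in rows, so rows that do not move let the fingers close. It gives the time, the measured TCP pose, the force, the opening and the grip force at its end, in the units of the state.
- sensors.read_state(): the state, without advancing time (a new reading comes with each control period).
- imaging.camera(name): name is "scene" or "side" or "wrist"; returns the picture (480x640x3 uint8, red, green, blue); there is no depth.
- imaging.camera_model(name): a dict with "mtx" (3x3 intrinsics, pixels), "k1" (the pictures are not rectified: a ray, as slopes to the right and down, at radius r is drawn at 1 + k1 r^2 times it, then the intrinsics apply), "world_from_camera" (4x4, takes a point from camera to world coordinates); the wrist camera has in their place "mount" (4x4, takes a point from camera to tool coordinates, whose origin is the TCP and whose axes are the flange's). Camera axes: x right, y down, z forward; pixel columns grow to the right and rows downward; lengths in mm; the calibration is good to about 2 mm. A picture is of the moment at which its call begins: read the wrist's pose just before it. camera_model takes no time and is no camera call.
- r.sign_off(): hands the job in; it is judged then, once.
The state is a dict: "time_s": time; "joints": joint angles; "joint_velocities": joint speeds; "joint_torque": joint torques, N m; "position": TCP position; "ee_rot": TCP orientation; "force": force on the tool from outside, world axes, zero at the start; "wrist_torque": the same for the moment, N m; "opening": finger opening in mm; "grip_force": force on a finger pad.
Only numpy, scipy, OpenCV 4.12 (cv2) and the standard library are available. Lean on these libraries where they do the work, as an engineer would, in place of code of your own. Each camera call takes 0.05 s, during which the arm holds its last target. There are 200 camera calls.

TASK

Tidy the jeweller's bench: put the brass doming block, the round disc anvil and the long swage block each into the wooden nest whose recess has its outline, set down gently and flat on the recess floor. Take the scraper out of the slotted block and press it, blade down, upright and centred, fully home into the sprung clip. Do not knock the wire spool about.

Things in the scene. Friction and masses are not known exactly. Their poses are not given: they have to be found in the camera images.
- doming_block: Brass cube, 42 mm each way, about 0.6 kg, with round dark dimples in its top and two sides (the doming block). Origin: centre of its underside; z up, x and y square to its faces.
- disc_anvil: Plain round steel disc, 48 mm in diameter and 36 mm high, about 0.5 kg (the disc anvil). Origin: centre of its underside; z up along its axis.
- swage_block: Long steel block, 84 (along x) by 30 (along y) by 34 mm high, about 0.6 kg, with four grooves 10 mm deep running across its top along y (the swage block). Origin: centre of its underside; z up.
- scraper: Upright bench scraper, 0.12 kg: steel blade 80 long (x), 4 thick (y), 44 mm tall, under a wooden grip bar 84 (x) by 16 (y) by 24 mm tall at z = 41 to 65 mm. Origin: middle of the blade's bottom edge; z up. At the start it stands in the slotted block, on the slot's floor, 10 mm above the table; lift it straight up.
- slot_block: Fixed dark wooden block, 100 (x) by 50 (y) by 32 mm high, with one 5.5 mm slot along x in its top, 22 mm deep, open at the ends; the scraper stands in it at the start. Origin: centre of its underside.
- round_nest: Fixed wooden plate, 86 by 86 by 16 mm, with a round recess 58 mm across and 9 mm deep in the middle of its top (grey felt floor 7 mm above the table). Origin: centre of its underside.
- square_nest: Fixed wooden plate, 86 by 86 by 16 mm, with a square recess 52 by 52 mm, 9 mm deep, in the middle of its top (grey felt floor 7 mm above the table), sides along its x and y. Origin: centre of its underside.
- long_nest: Fixed wooden plate, 124 (x) by 70 (y) by 16 mm, with a rectangular recess 96 (x) by 42 (y) mm, 9 mm deep, in the middle of its top (grey felt floor 7 mm above the table). Origin: centre of its underside.
- clip: Fixed sprung clip: wooden base 104 (x) by 64 (y) by 12 mm high, two steel jaws 70 mm long along x, facing across y: 1.5 mm apart at rest at z 13 to 30 mm, flaring to a 13 mm mouth at z = 39 mm. They part on springs as a blade is pressed straight down (5 to 15 N), either way round, and hold it. Home: blade edge on the base, z = 12 mm. Origin: centre of base underside, below the mouth.
- wire_spool: Bystander: small red spool of copper wire, 40 mm in diameter and 30 mm high, standing loose among the work. Origin: centre of its underside.

How it is judged:
By the outcome, as a careful person would: the job done as asked, in the order asked, and still so for the second after the job is handed in, with the robot touching nothing.
It also fails if it takes over 128 s, if anything falls off the work surface, if the arm or the gripper's body presses on something with over 40 N, if the wrist force passes 120 N, or if a joint passes its speed limit or range.

## Working session

There is one attempt and no reset: what is moved stays moved. The work goes in short steps, Python scripts to look and compute and a shell command to move; the robot and the scene stay as the last step left them, time stands still between calls to the robot, and variables do not carry over. Pictures are saved under pics/ and viewed, at most 14 in all, crops included, and the job is handed in when it is done.

```bash
ls; mkdir -p pics; python3 - <<'E'
from plant import sensors, imaging, r
import cv2
for n in("scene","side","wrist"):
    cv2.imwrite(f"pics/{n}0.png",imaging.camera(n)[:,:,::-1])
    print(n,imaging.camera_model(n))
print(sensors.read_state(),r.pinch_z)
E
```

```text
pics
scene {'mtx': array([[458.69387758,   0.        , 310.67431317],
       [  0.        , 458.69387758, 234.63002718],
       [  0.        ,   0.        ,   1.        ]]), 'k1': -0.0538772554785959, 'world_from_camera': array([[-7.86286645e-01,  4.59189224e-01, -4.13398801e-01,
         8.87146818e+02],
       [ 6.17775159e-01,  5.95489132e-01, -5.13562603e-01,
         4.65718181e+02],
       [ 1.03520799e-02, -6.59194926e-01, -7.51900847e-01,
         7.35211039e+02],
       [ 0.00000000e+00,  0.00000000e+00,  0.00000000e+00,
         1.00000000e+00]])}
side {'mtx': array([[482.23578894,   0.        , 318.14230381],
       [  0.        , 482.23578894, 239.16412131],
       [  0.        ,   0.        ,   1.        ]]), 'k1': -0.12017410117822282, 'world_from_camera': array([[-9.98656442e-01, -4.32482993e-02,  2.85463651e-02,
         4.74770004e+02],
       [-5.15956452e-02,  7.78654549e-01, -6.25327901e-01,
         6.04042824e+02],
       [ 4.81661120e-03, -6.25960605e-01, -7.79839805e-01,
         8.06322082e+02],
       [ 0.00000000e+00,  0.00000000e+00,  0.00000000e+00,
     
[... 591 characters left out ...]
ints': array([-1.46749158e+00,  2.07242158e-01,  1.54258313e+00, -1.74496564e-05,
        1.39350452e+00, -1.50502535e-01]), 'joint_velocities': array([ 0.00101039, -0.0013775 , -0.00471557, -0.00172391,  0.00071084,
       -0.00084061]), 'joint_torque': array([ 5.00858441e-04, -3.71315575e+01, -2.81812048e+01,  6.98807021e-02,
        3.26829473e-02, -9.99436907e-05]), 'position': array([ 144.29563942, -555.9700327 ,  204.56762033]), 'ee_rot': array([-8.68540866e-04,  9.91957964e-01,  1.26564781e-01,  1.19112917e-05]), 'force': array([ 0.18710908,  0.32193659, -0.43461573]), 'wrist_torque': array([-0.00637581,  0.0385844 , -0.02722528]), 'grip_force': 0.0, 'opening': 94.10545129457859} 18.8
```

View pics/scene0.png

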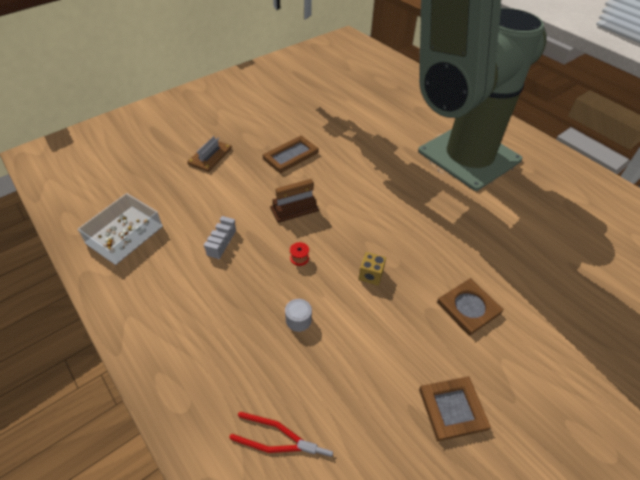

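View pics/side0.png

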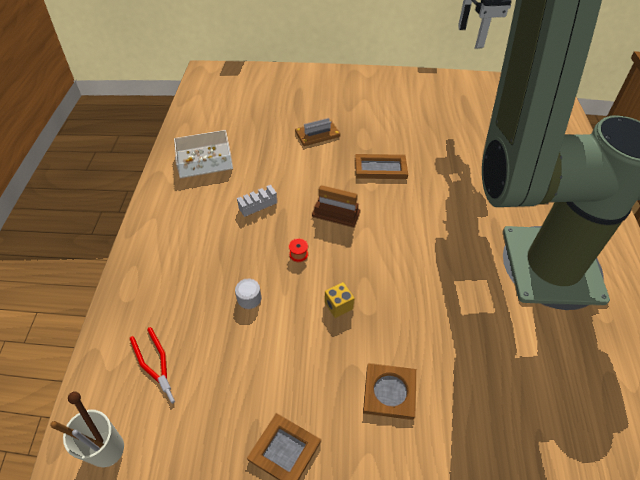

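The scene and side views both show everything. Pixel centres (side / scene):

| Object | Side | Scene |
|---|---|---|
| doming block | (340,292) | (374,262) |
| disc | (248,287) | (299,308) |
| swage | (258,199) | (221,232) |
| scraper grip | (338,191) | (294,186) |
| clip | (317,128) | (209,150) |
| long nest | (381,166) | (292,153) |
| round nest | (391,391) | (471,305) |
| square nest | (285,451) | (455,407) |
| spool | (298,243) | (299,248) |

```bash
cat > h.py <<'E'
import numpy as np, cv2
from scipy.spatial.transform import Rotation as R
from plant import sensors, imaging, r
def toolT():
    s=sensors.read_state(); T=np.eye(4)
    T[:3,:3]=R.from_quat(s["ee_rot"],scalar_first=True).as_matrix(); T[:3,3]=s["position"]; return T
def camT(name,T=None):
    m=imaging.camera_model(name)
    return m["world_from_camera"] if name!="wrist" else T@m["mount"]
def ray(name,px,T=None):
    m=imaging.camera_model(name); k=np.array([m["k1"],0,0,0,0.])
    p=cv2.undistortPoints(np.float64(px).reshape(-1,1,2),m["mtx"],k).reshape(-1,2)
    W=camT(name,T); return W[:3,3], np.c_[p,np.ones(len(p))]@W[:3,:3].T
def plane(name,px,z,T=None):
    o,d=ray(name,px,T); return (o+d*((z-o[2])/d[:,2])[:,None])[:,:2]
def proj(name,X,T=None):
    m=imaging.camera_model(name); W=np.linalg.inv(camT(name,T))
    return cv2.projectPoints(np.float64(X).reshape(-1,1,3),cv2.Rodrigues(W[:3,:3])[0],W[:3,3],m["mtx"],np.array([m["k1"],0,0,0,0.]))[0].reshape(-1,2)
def snap(name,f):
    T=toolT(); im=imaging.camera(name)[:,:,::-1].copy(); cv2.imwrite(f"pics/{f}.png",im); np.save(f"pics/{f}.npy",T); return im,T
def move(x,y,yaw=None):
    """shift in tool axes (cm) to put TCP over world x,y, and z; yaw = world angle of tool y"""
    T=toolT(); d=T[:3,:3].T@(np.array([x,y,T[2,3]])-T[:3,3]); ty=np.arctan2(T[1,1],T[0,1])
    return d/10, T[:3,3], np.degrees(ty)
E
python3 - <<'E'
from h import *
P=dict(dome=(340,292,374,262,42),disc=(248,287,299,308,36),swage=(258,199,221,232,34),scr=(338,191,294,186,75),clip=(317,128,209,150,37),long=(381,166,292,153,7),round=(391,391,471,305,7),square=(285,451,455,407,7),spool=(298,243,299,248,30))
for n,(a,b,c,d,z) in P.items(): print(n,plane("side",(a,b),z)[0].round(),plane("scene",(c,d),z)[0].round())
print(move(450,-200))
E
```

```text
dome [455. 116.] [453. 121.]
disc [630. 110.] [626. 112.]
swage [ 641. -121.] [ 642. -131.]
scr [ 466. -115.] [ 468. -114.]
clip [ 524. -373.] [ 530. -376.]
long [ 363. -274.] [ 356. -274.]
round [362. 290.] [357. 291.]
square [535. 400.] [531. 400.]
spool [544.  -6.] [540.  -2.]
(array([ 38.5292313 , -26.78046795,   0.05544635]), array([ 144.29563942, -555.9700327 ,  204.56762033]), np.float64(-75.45772470550412))
```

```bash
python3 -m creep '4.4 -2.7 -1 0;4.4 -2.7 -1 0;4.4 -2.7 -1 0;4.4 -2.7 -1 0;4.4 -2.7 0 0'; python3 -m creep '4.4 -2.7 0 0;4.4 -2.7 0 0;4.4 -2.7 0 0;0 0 0 0;0 0 0 0'; python3 - <<'E'
from h import *
im,T=snap("wrist","w1"); print(move(450,118),T[2,3])
E
```

```text
time_s: 0.78
position: [324.6, -369.8, 246.3]
ee_rot: [0.001, 0.992, 0.126, 0.0]
force: [-0.5, -0.3, 0.4]
opening: 94.3
grip_force: 0.0
time_s: 1.4
position: [430.5, -259.2, 245.1]
ee_rot: [-0.0, 0.992, 0.127, -0.0]
force: [-0.1, -0.7, 0.6]
opening: 94.1
grip_force: 0.0
(array([ 1.13722886e+01, -3.60650709e+01, -3.25604911e-03]), array([ 430.20831314, -259.63754947,  245.16677359]), np.float64(-75.49861616736764)) 245.1227291339479
```

View pics/w1.png

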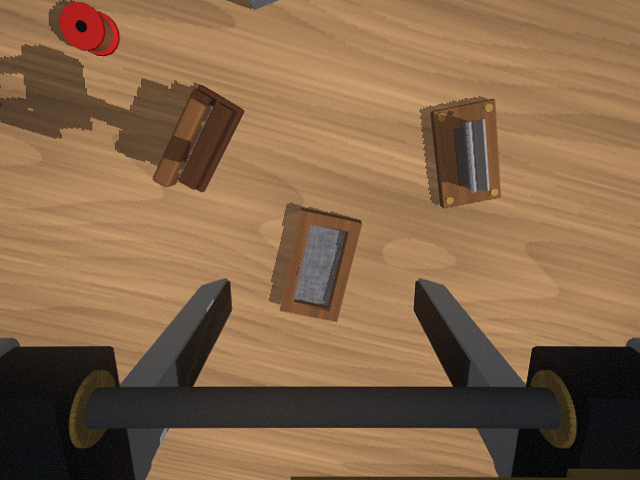

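w1 shows the slot block with scraper (200,138), the clip (466,152), the long nest (321,263) and the spool (85,27). Next I'm moving on to survey the dome and disc.

```bash
python3 -m creep '1.3 -4.5 0 0;1.3 -4.5 0 0;1.3 -4.5 0 0;1.3 -4.5 0 0;1.3 -4.5 0 0' >/dev/null; python3 -m creep '1.3 -4.5 0 0;1.3 -4.5 0 0;1.3 -4.5 0 0;0 0 0 0;0 0 0 0'; python3 - <<'E'
from h import *
im,T=snap("wrist","w2"); print(T[:3,3])
T1=np.load("pics/w1.npy")
def rect(px,z):
    p=plane("wrist",px,z,T1); c=p.mean(0)
    a=p[1]-p[0]+p[2]-p[3]; b=p[3]-p[0]+p[2]-p[1]
    print(c.round(1),np.degrees([np.arctan2(*a[::-1]),np.arctan2(*b[::-1])]).round(1),np.hypot(*a)/2,np.hypot(*b)/2)
rect([(299,205),(361,218),(337,321),(281,309)],16)
rect([(431,108),(493,97),(500,197),(444,207)],12)
E
```

```text
time_s: 2.7
position: [441.2, 114.1, 245.4]
ee_rot: [0.0, 0.992, 0.126, -0.0]
force: [-0.5, -0.0, -0.1]
opening: 94.3
grip_force: 0.0
[441.24387996 114.05773128 245.35111924]
[ 365.4 -273.7] [ -88.1 -176.4] 68.79632690872421 127.24464895655395
[ 524.3 -394.3] [ -65.5 -153.6] 61.81872919199638 104.74332164385031
```

View pics/w2.png

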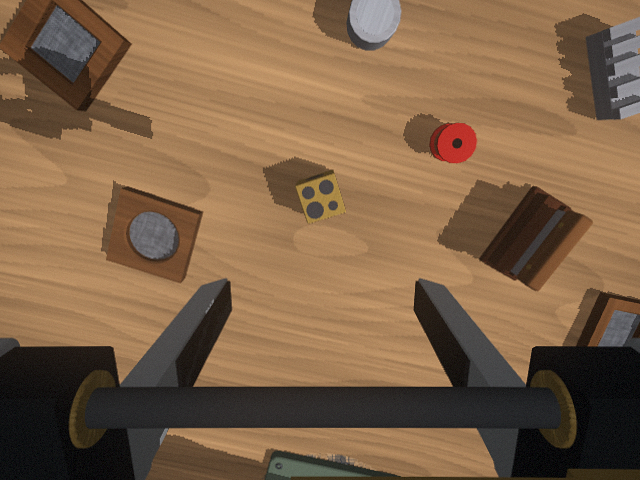

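w2 shows the dome top with corners (296,187), (334,172), (346,210), (308,223). The round recess is at (153,235), the square nest at (65,45), the disc top at (374,14), the spool at (457,143), the slot block at (535,238) and the swage's end at (610,70).

```bash
python3 - <<'E'
from h import *
im=cv2.imread("pics/w2.png"); T=np.load("pics/w2.npy")
hsv=cv2.cvtColor(im,cv2.COLOR_BGR2HSV)
m=cv2.inRange(hsv,(22,120,90),(35,255,255)); cs,_=cv2.findContours(m,0,2)
c=cv2.convexHull(max(cs,key=cv2.contourArea)); print(cv2.contourArea(c)); 
p=np.float32(plane("wrist",c.reshape(-1,2),42,T)); print("dome",cv2.minAreaRect(p))
p=plane("wrist",[(296,187),(334,172),(346,210),(308,223)],42,T); print(p,cv2.minAreaRect(np.float32(p)))
# grey felt
m=cv2.inRange(hsv,(0,0,60),(179,60,220)); cs,_=cv2.findContours(m,0,2)
for c in cs:
    if cv2.contourArea(c)>400:
        x=cv2.boundingRect(c)
        if x[1]>330: continue
        for z in (7,16): print(x,z,cv2.minAreaRect(np.float32(plane("wrist",c.reshape(-1,2),z,T))),cv2.fitEllipse(np.float32(plane("wrist",c.reshape(-1,2),z,T))))
print("round outer",cv2.minAreaRect(np.float32(plane("wrist",[(116,185),(203,211),(182,282),(103,254)],16,T))))
m=cv2.inRange(hsv,(0,200,100),(5,255,255))|cv2.inRange(hsv,(175,200,100),(179,255,255)); x=cv2.boundingRect(m);print("spool",x,plane("wrist",[(457,143)],30,T))
E
```

```text
0.0
dome ((276.7406005859375, -242.22154235839844), (0.0, 0.0), 0.0)
[[460.57440699 144.87481284]
 [484.55673195 111.63876026]
 [450.43252476  89.80771975]
 [427.44245606 124.26029126]] ((455.9996337890625, 117.94953155517578), (40.502403259277344, 42.200714111328125), 33.71504211425781)
(598, 310, 42, 37) 7 ((383.0232238769531, -276.5549011230469), (50.341896057128906, 36.21898651123047), 2.97210431098938) ((383.22882080078125, -274.44866943359375), (34.78486251831055, 65.34076690673828), 90.56900787353516)
(598, 310, 42, 37) 16 ((385.9425048828125, -267.7303771972656), (49.2557373046875, 35.43754577636719), 2.9720664024353027) ((386.1437072753906, -265.6695556640625), (34.03437423706055, 63.93103790283203), 90.56901550292969)
(419, 279, 107, 108) 7 ((318.2215270996094, -97.21975708007812), (205.39120483398438, 56.33146667480469), 54.71647644042969) ((315.9913024902344, -113.89814758300781), (50.13545608520508, 198.47796630859375), 140.5898895263672)
(419, 279, 107, 108) 16 ((322.5389404296875, -92.26436614990234), (200.9598846435547, 55.116111755371094), 54.71647644042969) ((320.35
[... 2255 characters left out ...]
8438, 393.7550048828125), (47.68120193481445, 55.701595306396484), 174.52537536621094)
(348, 0, 53, 50) 7 ((628.6996459960938, 108.6152114868164), (42.592071533203125, 50.56211471557617), 14.329510688781738) ((636.9979858398438, 110.80362701416016), (48.85636520385742, 61.82102966308594), 90.18500518798828)
(348, 0, 53, 50) 16 ((626.3184814453125, 109.12966918945312), (41.67311096191406, 49.47125244140625), 14.329564094543457) ((634.437744140625, 111.27085876464844), (47.80229187011719, 60.487205505371094), 90.18501281738281)
round outer ((366.49261474609375, 289.88958740234375), (94.44950103759766, 89.05216217041016), 83.82239532470703)
spool (431, 123, 45, 40) [[542.02797598  -1.34276108]]
```

```bash
python3 -m creep '0 0 0 -0.179;0 0 0 -0.179;1.44 0.53 4 0;0 0 5 0;0 0 5 0'; python3 -m creep '0 0 5 0;0 0 2 0;0 0 0 0'; python3 - <<'E'
from h import *
im,T=snap("wrist","w3"); print(T[:3,3],move(456,118))
E
```

```text
time_s: 3.38
position: [456.8, 117.4, 104.5]
ee_rot: [0.0, 0.954, 0.3, 0.001]
force: [0.6, 1.0, 0.2]
opening: 94.0
grip_force: 0.0
time_s: 3.75
position: [454.3, 117.6, 33.7]
ee_rot: [-0.0, 0.954, 0.3, -0.002]
force: [0.5, 0.2, -0.4]
opening: 93.8
grip_force: 0.0
[454.26372284 117.56712886  33.71257996] (array([ 1.06554481e-02,  3.06912262e-03, -1.43206231e-05]), array([455.89505778, 117.96418157,  35.21555998]), np.float64(-55.086273025311584))
```

View pics/w3.png

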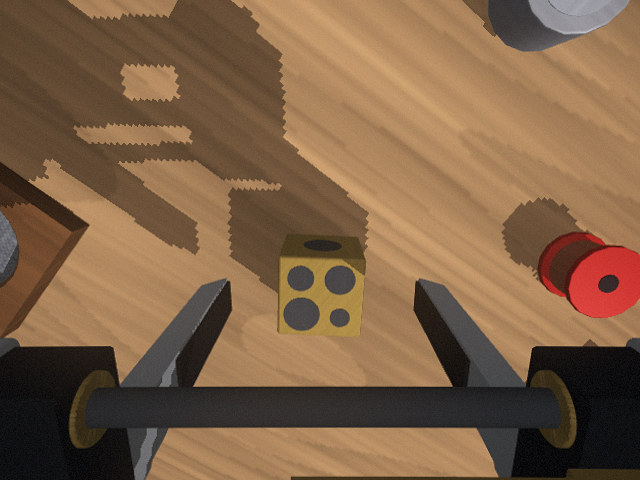

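The dome sits squarely between the fingers, with its top face at (279,256)–(361,335) and centre (320,297). I'm checking the along-x offset before gripping.

```bash
python3 - <<'E'
from h import *
T=np.load("pics/w3.npy"); print(plane("wrist",[(279,256),(365,262),(361,335),(278,333)],42,T).mean(0), T[:3,3])
E
python3 -m creep '0 0 2.1 0;0 0 0 0;0 0 0 0' 3.8 25; python3 -m creep '0 0 0 0;0 0 0 0;0 0 0 0;0 0 0 0'
```

```text
[455.39962929 118.04582894] [454.26372284 117.56712886  33.71257996]
time_s: 4.18
position: [457.3, 119.1, 15.9]
ee_rot: [0.0, 0.954, 0.301, 0.001]
force: [0.2, -0.1, 0.2]
opening: 67.5
grip_force: 0.0
time_s: 4.68
position: [456.1, 119.7, 15.0]
ee_rot: [-0.0, 0.954, 0.301, 0.0]
force: [-2.0, 1.8, 5.5]
opening: 42.1
grip_force: 24.7
```

```bash
python3 -m creep '0 0 -1 0;0 0 -3 0;0 0 -5 0;3.86 -3.68 -2 0;3.86 -3.68 0 -0.16'; python3 -m creep '0 0 0 -0.16;0 0 0 -0.16;3 -4.5 0 0;3 -4.5 0 0;0 0 0 0'; python3 - <<'E'
from h import *
im,T=snap("wrist","w4"); print(T[:3,3],move(535,399),sensors.read_state()["grip_force"])
E
```

```text
time_s: 5.3
position: [478.6, 224.7, 126.5]
ee_rot: [0.001, 0.926, 0.378, 0.002]
force: [0.5, -0.7, -5.2]
opening: 41.7
grip_force: 25.0
time_s: 5.92
position: [421.2, 320.7, 123.0]
ee_rot: [-0.001, 0.853, 0.521, -0.002]
force: [-1.0, -1.2, -5.3]
opening: 42.0
grip_force: 25.0
[421.18697801 320.65783551 122.96325921] (array([12.25625357,  6.34486259, -0.04559596]), array([422.50828601, 319.04297743, 123.04895352]), np.float64(-27.225767581749707)) 24.995545148849487
```

View pics/w4.png

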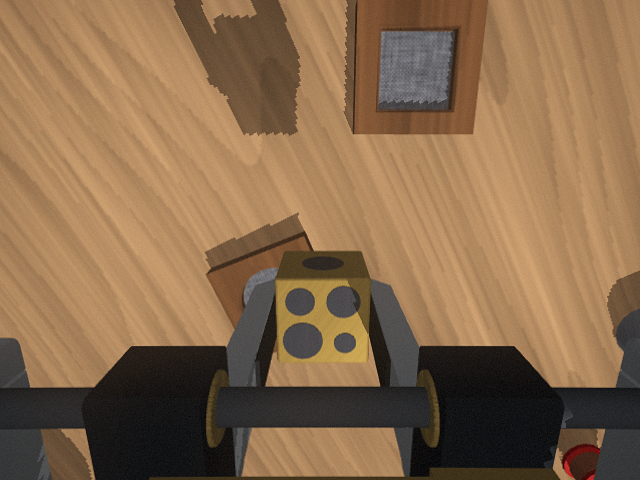

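w4 shows the dome held square. The square recess rim corners are about (381,27), (460,26), (454,112), (377,112), and the plate's near edge is at row 133.

```bash
python3 - <<'E'
from h import *
T=np.load("pics/w4.npy"); p=plane("wrist",[(381,27),(460,26),(454,112),(377,112)],16,T)
print(p,cv2.minAreaRect(np.float32(p)),p.mean(0)); c=p.mean(0); print(move(*c))
q=plane("wrist",[(353,133),(473,133)],16,T);print(q)
# held dome top: corners
print("dome rel", plane("wrist",[(275,281),(368,281),(368,362),(277,362)],T[2,3]-14.5+42,T).mean(0)-T[:2,3])
E
```

```text
[[522.77616328 432.71214121]
 [569.95722238 408.93418017]
 [546.43791538 359.87905614]
 [497.80126363 384.96244057]] ((534.5822143554688, 396.5858154296875), (54.37885284423828, 54.72386169433594), 62.71849060058594) [534.24314117 396.62195452]
(array([12.01017013,  6.38635694, -0.04487757]), array([422.50828601, 319.04297743, 123.04895352]), np.float64(-27.225767581749707))
[[476.33099423 379.84632772]
 [553.29418176 340.20507796]]
dome rel [-1.00397434 -2.22177359]
```

```bash
python3 -m creep '4.1 2.1 0 0;4.1 2.1 0 0;4 2.15 0 0;0 0 3 0;0 0 3 0'>/dev/null; python3 -m creep '0 0 2 0;0 0 0.4 0;0 0 0 0;0 0 0 0'; python3 - <<'E'
from h import *
ps=[sensors.read_state()["position"]]
im,T=snap("wrist","w5"); print(T[:3,3],move(534.5,397)); cv2.imwrite("pics/w5c.png",im[150:420,150:500])
E
```

```text
time_s: 7.1
position: [538.6, 398.4, 42.4]
ee_rot: [0.0, 0.855, 0.519, 0.002]
force: [-0.2, -0.2, -5.7]
opening: 41.8
grip_force: 25.0
[538.63980932 398.4001229   42.41067055] (array([-0.31193251, -0.2954316 , -0.00148988]), array([538.55940368, 398.40699541,  42.41950361]), np.float64(-27.44005947637371))
```

View pics/w5c.png

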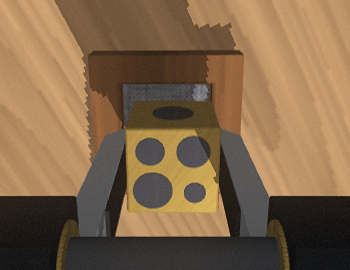

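The plate's far edge spans crop columns 90–242, so its centre is at 166. The dome front is centred at 173, so I'm shifting about −3 mm along tool y and then lowering gently.

```bash
python3 -m creep '-0.1 -0.3 0 0;0 0 0.6 0;0 0 0.6 0;0 0 0.5 0;0 0 0 0'; python3 -m creep '0 0 0.1 0;0 0 0.1 0;0 0 0 0';  python3 -m creep '0 0 0.08 0;0 0 0 0'
```

```text
time_s: 7.78
position: [533.9, 398.0, 22.8]
ee_rot: [-0.0, 0.855, 0.519, -0.0]
force: [-0.4, 0.2, -5.6]
opening: 41.8
grip_force: 25.0
time_s: 8.15
position: [534.2, 398.3, 22.1]
ee_rot: [0.0, 0.855, 0.519, 0.0]
force: [-1.5, -1.0, -1.7]
opening: 42.0
grip_force: 25.0
time_s: 8.4
position: [534.3, 398.3, 22.1]
ee_rot: [0.0, 0.855, 0.519, 0.0]
force: [-3.9, -2.8, 6.2]
opening: 42.0
grip_force: 25.0
```

```bash
python3 -m creep '0 0 -0.1 0;0 0 0 0;0 0 0 0;0 0 -1 0;0 0 -4 0' 7 >/dev/null; python3 -m creep '0 0 -5 0;-2 1.6 -4 0;-4.4 3.6 0 0;-4.4 3.6 0 0;-4.4 3.6 0 0' 9>/dev/null; python3 -m creep '-4.4 3.6 0 0;-4.4 3.6 0 0;-2.2 2 0 0;0 0 0 0;0 0 0 0'; python3 - <<'E'
from h import *
im,T=snap("wrist","w6"); print(T[:3,3],move(628,110))
im=imaging.camera("side")[:,:,::-1]; cv2.imwrite("pics/s1.png",im)
cv2.imwrite("pics/c6.png",np.hstack([cv2.imread("pics/w6.png")[:400,:],]) )
E
```

```text
time_s: 9.65
position: [574.7, 204.8, 162.8]
ee_rot: [0.0, 0.854, 0.519, 0.001]
force: [0.6, 0.1, 0.5]
opening: 69.9
grip_force: 0.0
time_s: 10.28
position: [605.0, 66.8, 162.1]
ee_rot: [-0.0, 0.855, 0.519, 0.0]
force: [0.9, -0.3, 0.2]
opening: 70.0
grip_force: 0.0
[605.04501056  66.81925536 162.07521529] (array([4.85786286e+00, 8.66888876e-02, 2.60044373e-03]), array([604.88784608,  67.26285376, 161.93706874]), np.float64(-27.38208601012065))
```

View pics/c6.png

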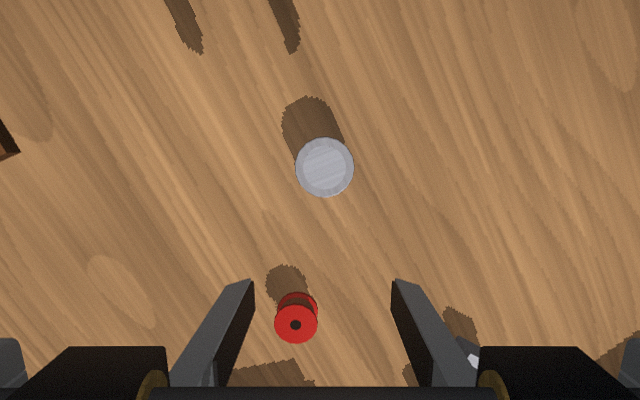

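w6 shows the disc top, a circle centred at (325,167), and the spool at (296,322), clear of the fingers.

```bash
python3 - <<'E'
from h import *
im=cv2.imread("pics/w6.png"); T=np.load("pics/w6.npy")
hsv=cv2.cvtColor(im,cv2.COLOR_BGR2HSV); m=cv2.inRange(hsv,(0,0,100),(179,50,255)); m[:120]=0;m[230:]=0;m[:,:270]=0;m[:,380:]=0
c=max(cv2.findContours(m,0,2)[0],key=cv2.contourArea); e=cv2.fitEllipse(np.float32(plane("wrist",c.reshape(-1,2),36,T))); print(cv2.minEnclosingCircle(c),e); print(move(*e[0]),move(361,290)[0])
E
```

```text
((324.1055908203125, 166.8525848388672), 30.2861270904541) ((630.3910522460938, 112.21485137939453), (46.31596755981445, 46.471622467041016), 102.1833724975586)
(array([5.14831232e+00, 2.18030052e-01, 1.94818041e-03]), array([604.79933869,  67.48979953, 161.82997223]), np.float64(-27.353211254770905)) [ 8.56118986e+00 -3.18778140e+01  8.36756507e-03]
```

```bash
python3 -m creep '5.15 0.22 1 0;0 0 4 0;0 0 5 0;0 0 3 0;0 0 0 0' 8.5 >/dev/null; python3 -m creep '0 0 1.75 0;0 0 0 0' 8.5; python3 -m creep '0 0 0 0;0 0 0 0;0 0 0 0;0 0 0 0;0 0 0 0' 4.4 25
```

```text
time_s: 11.25
position: [630.5, 111.1, 14.0]
ee_rot: [-0.0, 0.855, 0.519, -0.0]
force: [-0.1, 0.2, -0.6]
opening: 85.1
grip_force: 0.0
time_s: 11.88
position: [630.3, 111.1, 14.4]
ee_rot: [-0.0, 0.855, 0.519, -0.0]
force: [-1.8, 1.4, 3.3]
opening: 47.4
grip_force: 25.0
```

```bash
python3 -m creep '0 0 -1 0;0 0 -3 0;0 0 -4 0;-0.6 -4 -2 0;-0.6 -5.4 0 0' >/dev/null; python3 -m creep '-0.6 -5.4 0 0;-0.6 -5.4 0 0;-0.6 -5.4 0 0;-0.6 -5.4 0 0;0 -1 0 0'; python3 -m creep '0 0 0 0;0 0 0 0';python3 - <<'E'
from h import *
im,T=snap("wrist","w7"); print(T[:3,3],move(361,290),sensors.read_state()["opening"])
cv2.imwrite("pics/c7.png",im[:400])
E
```

```text
time_s: 13.12
position: [325.8, 226.2, 112.9]
ee_rot: [-0.0, 0.854, 0.52, -0.002]
force: [0.3, -0.7, -5.1]
opening: 47.8
grip_force: 25.0
time_s: 13.38
position: [331.8, 226.2, 114.6]
ee_rot: [0.0, 0.855, 0.519, 0.001]
force: [-0.1, 0.2, -4.7]
opening: 47.5
grip_force: 25.0
[331.8174482  226.24122629 114.6041692 ] (array([ 7.01402433e+00, -3.60674130e-01,  4.45274155e-03]), array([331.79218583, 226.12850485, 114.53156299]), np.float64(-27.51782158740905)) 47.747504399702706
```

View pics/c7.png

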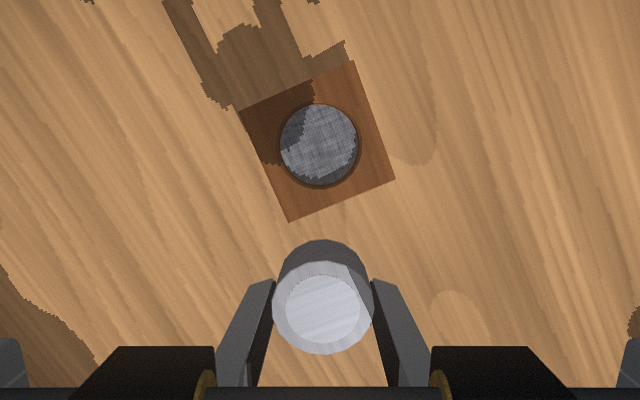

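w7 shows plate corners (238,111), (353,60), (395,180), (289,222), the recess rim centred at (319,145), and the held disc's top centred at (322,308).

```bash
python3 - <<'E'
from h import *
T=np.load("pics/w7.npy"); a=plane("wrist",[(238,111),(353,60),(395,180),(289,222)],16,T).mean(0); b=plane("wrist",[(319.5,145)],16,T)[0]
d=plane("wrist",[(322.5,308)],136.5,T)[0]; print(a,b,d,T[:2,3],(T[:3,:3].T@np.r_[(a+b)/2-d,0])/10)
E
```

```text
[361.88687421 288.69492067] [362.66792689 289.13551555] [332.90288286 227.81146263] [331.8174482  226.24122629] [ 6.77636556e+00 -2.14797814e-01  6.63044828e-03]
```

```bash
python3 -m creep '3.4 -0.1 0 0;3.4 -0.1 0 0;0 0 3 0;0 0 3 0;0 0 1.6 0' >/dev/null; python3 -m creep '0 0 0 0;0 0 0.6 0;0 0 0.5 0;0 0 0.4 0;0 0 0 0'; python3 -m creep '0 0 0.1 0;0 0 0.1 0;0 0 0 0'; python3 -m creep '0 0 0.08 0;0 0 0 0'
```

```text
time_s: 14.68
position: [359.6, 287.6, 23.1]
ee_rot: [-0.0, 0.855, 0.519, -0.0]
force: [0.6, 0.2, -5.3]
opening: 47.4
grip_force: 25.0
time_s: 15.05
position: [360.0, 287.8, 21.5]
ee_rot: [-0.0, 0.855, 0.519, 0.0]
force: [-1.9, -1.4, -3.0]
opening: 47.9
grip_force: 25.0
time_s: 15.3
position: [360.0, 287.8, 21.4]
ee_rot: [0.0, 0.855, 0.519, 0.0]
force: [-1.9, -1.5, 4.4]
opening: 47.6
grip_force: 25.0
```

```bash
python3 -m creep '0 0 -0.1 0;0 0 0 0;0 0 0 0;0 0 -1 0;0 0 -4 0' 7.5 >/dev/null; python3 -m creep '0 0 -5 0;-1.6 2.4 -4 0;-3.3 4.9 0 0;-3.3 4.9 0 0;-3.3 4.9 0 0' >/dev/null; python3 -m creep '-3.3 4.9 0 0;-3.3 4.9 0 0;-3.3 4.9 0 0;-3.3 4.9 0 0;-3.3 4.9 0 0';  python3 -m creep '-1.9 2.6 0 0;0 0 0 0;0 0 0 0'; python3 - <<'E'
from h import *
im,T=snap("wrist","w8"); print(T[:3,3],move(642,-128))
cv2.imwrite("pics/c8.png",im[:400])
E
```

```text
time_s: 17.18
position: [600.8, -154.5, 162.1]
ee_rot: [0.0, 0.855, 0.519, 0.0]
force: [0.2, -0.7, -0.3]
opening: 74.9
grip_force: 0.0
time_s: 17.55
position: [613.7, -180.6, 161.3]
ee_rot: [-0.001, 0.855, 0.519, -0.0]
force: [0.1, 0.3, 0.6]
opening: 75.2
grip_force: 0.0
[ 613.68965363 -180.58671326  161.34907554] (array([5.93544126e+00, 1.16588763e-01, 1.93148516e-03]), array([ 613.65835391, -180.16375233,  161.45717901]), np.float64(-27.39084287033148))
```

View pics/c8.png

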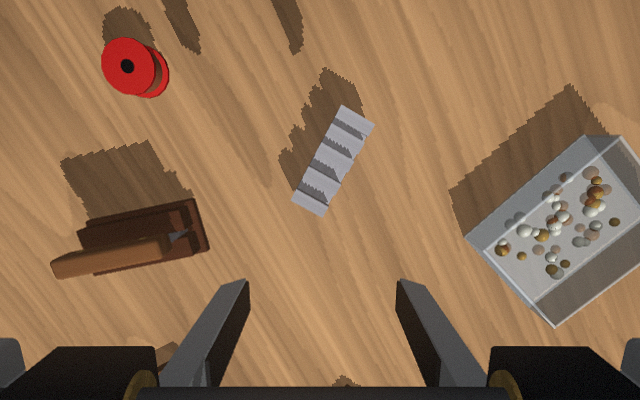

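w8 shows the swage's top corners at (341,104), (375,124), (325,217), (291,199). The scraper is at lower left, the spool at (130,67), and a glass box to the right that I have to avoid.

```bash
python3 - <<'E'
from h import *
T=np.load("pics/w8.npy"); p=plane("wrist",[(341,104),(375,124),(325,217),(291,199)],34,T); a=p[0]-p[3]+p[1]-p[2]; b=p[1]-p[0]+p[2]-p[3]
c=p.mean(0); print(c,cv2.minAreaRect(np.float32(p)),np.degrees(np.arctan2(a[1],a[0])),np.degrees(np.arctan2(b[1],b[0])), np.hypot(*a)/2,np.hypot(*b)/2,move(*c))
E
```

```text
[ 646.29840514 -134.955178  ] ((646.4306030273438, -135.04876708984375), (82.92901611328125, 31.507049560546875), 34.19585418701172) 34.40578725730231 -56.01507924929114 82.81611674068563 30.82652768603844 (array([5.51565044e+00, 8.18217620e-01, 1.22803650e-03]), array([ 613.65835391, -180.16375233,  161.45717901]), np.float64(-27.39084287033148))
```

```bash
python3 -m creep '5.5 0.8 2 0;0 0 2 0.165;0 0 2 0.165;0 0 2 0.165;0 0 0 0' 8; python3 - <<'E'
from h import *
print(move(646.4,-135),toolT()[:3,3])
E
```

```text
time_s: 18.23
position: [644.5, -134.1, 79.5]
ee_rot: [-0.002, 0.955, 0.296, -0.002]
force: [-0.4, -0.2, -0.8]
opening: 80.2
grip_force: 0.0
(array([ 0.10572512,  0.1846792 , -0.00103319]), array([ 644.48407885, -134.07383928,   79.5271793 ]), np.float64(-55.589868295461564)) [ 644.48407885 -134.07383928   79.5271793 ]
```

```bash
python3 -m creep '0.1 0.1 2 0;0 0 3 0;0 0 1.6 0;0 0 0 0' ; python3 -m creep '0 0 0 0;0 0 0 0;0 0 0 0;0 0 0 0;0 0 0 0' 2.6 25; python3 -m creep '0 0 0 0;0 0 0 0'; python3 - <<'E'
from h import *
print(move(365,-274),toolT()[:3,3])
E
```

```text
time_s: 18.73
position: [646.6, -136.0, 13.5]
ee_rot: [-0.001, 0.956, 0.294, -0.001]
force: [-1.2, -0.3, -0.3]
opening: 79.9
grip_force: 0.0
time_s: 19.35
position: [647.3, -135.6, 15.4]
ee_rot: [-0.001, 0.956, 0.294, -0.001]
force: [-2.8, 4.6, 2.3]
opening: 33.4
grip_force: 2.2
time_s: 19.6
position: [647.0, -135.2, 15.3]
ee_rot: [-0.001, 0.956, 0.294, -0.001]
force: [-3.8, 4.4, 4.5]
opening: 29.5
grip_force: 25.0
(array([-31.12569776,  -4.36863514,   0.03888506]), array([ 646.98003101, -135.15902371,   15.29206043]), np.float64(-55.795771154845646)) [ 646.98003101 -135.15902371   15.29206043]
```

```bash
python3 -m creep '0 0 -1 0;0 0 -3 0;0 0 -4 0;-2.1 -0.2 -4 0;-5.2 -0.55 0 0' >/dev/null; python3 -m creep '-5.2 -0.55 0 0;-5.2 -0.55 0 0;-5.2 -0.55 0 0;-5.2 -0.55 0 0;-5.2 -0.55 0 0'; python3 -m creep '-5.2 -0.55 0 0;-3.6 -0.3 0 0;0 0 0 0;0 0 0 0';python3 - <<'E'
from h import *
im,T=snap("wrist","w9"); print(T[:3,3],move(365,-274),sensors.read_state()["opening"])
cv2.imwrite("pics/c9.png",im[:400])
E
```

```text
time_s: 20.85
position: [350.9, -295.7, 135.0]
ee_rot: [0.001, 0.956, 0.294, -0.0]
force: [-0.3, -1.0, -6.5]
opening: 29.7
grip_force: 25.0
time_s: 21.35
position: [275.3, -337.1, 135.1]
ee_rot: [-0.0, 0.956, 0.294, 0.0]
force: [0.0, -0.1, -6.3]
opening: 29.6
grip_force: 25.0
[ 275.27169047 -337.09361286  135.14074732] (array([ 1.09266951e+01, -1.75339616e-01,  1.57437181e-03]), array([ 275.62689051, -336.88711024,  135.1551345 ]), np.float64(-55.78732511882452)) 29.48526881703503
```

View pics/c9.png

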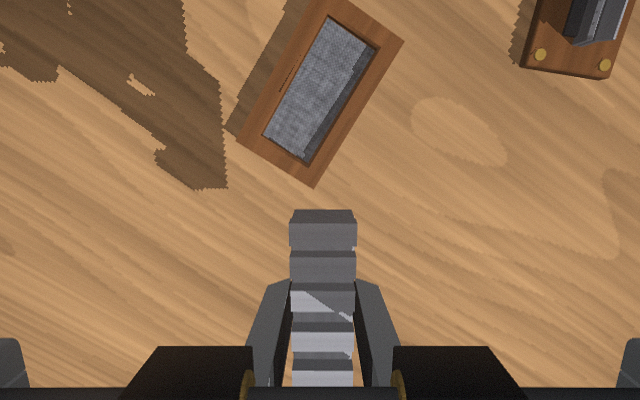

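w9 shows the recess rim corners at (332,14), (380,47), (309,166), (261,136) and the swage held straight, at columns 290–356.

```bash
python3 - <<'E'
from h import *
T=np.load("pics/w9.npy"); p=plane("wrist",[(332,14),(380,47),(309,166),(261,136)],16,T); a=p[0]-p[3]+p[1]-p[2]; b=p[1]-p[0]+p[2]-p[3]
c=p.mean(0); print(c,np.degrees(np.arctan2(a[1],a[0])),np.degrees(np.arctan2(b[1],b[0])), np.hypot(*a)/2,np.hypot(*b)/2,move(*c))
T=np.load("pics/w1.npy")
p=plane("wrist",[(299,205),(361,218),(337,321),(281,309)],16,T); print(p.mean(0))
E
```

```text
[ 362.47752313 -276.41813924] 1.7434354000732417 -87.2892992010194 97.51266592038868 41.252055078348555 (array([ 1.05821335e+01, -1.17200472e-01,  1.52122347e-03]), array([ 275.62689051, -336.88711024,  135.1551345 ]), np.float64(-55.78732511882452))
[ 364.93331836 -273.42025057]
```

```bash
python3 -m creep '5.3 -0.06 0 0;5.3 -0.06 0 0;0 0 0 0.186;0 0 0 0.186;0 0 0 0.186' >/dev/null; python3 -m creep '0 0 4 0;0 0 4 0;0 0 1 0;0 0 0 0;0 0 0 0'; python3 - <<'E'
from h import *
im,T=snap("wrist","w10"); print(T[:3,3],move(363,-276))
cv2.imwrite("pics/c10.png",im[:400])
E
```

```text
time_s: 22.65
position: [363.9, -277.9, 47.1]
ee_rot: [0.001, 1.0, 0.02, 0.001]
force: [-0.7, -1.1, -6.3]
opening: 29.6
grip_force: 25.0
[ 363.91206922 -277.91792494   47.0569091 ] (array([-0.0785675 , -0.20635275, -0.00086033]), array([ 363.86592113, -278.03117834,   47.15684098]), np.float64(-87.75513979793958))
```

View pics/c10.png

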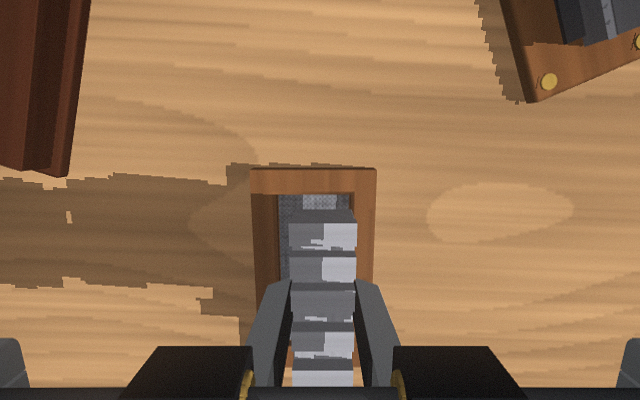

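The plate's far edge runs (251,169)–(376,168), and the recess far rim is columns 278–353 at row 193. The swage front's top edge is at columns 290–357, row 222.

```bash
python3 - <<'E'
from h import *
T=np.load("pics/w10.npy"); tl=lambda p,z: (T[:3,:3].T@(np.c_[plane("wrist",p,z,T),[z]*len(p)]-T[:3,3]).T).T[:,:2].round(1)
print("plate",tl([(251,169),(376,168)],16),"rim",tl([(278,193),(353,193)],16),"swage",tl([(290,222),(357,222)],66))
print("bottom left plate edge dir", tl([(251,169),(256,310)],16))
E
```

```text
plate [[ 60.4 -37.3]
 [ 60.9  31. ]] rim [[ 47.2 -23. ]
 [ 47.2  18.7]] swage [[ 42.3 -12.3]
 [ 42.3  16.7]]
bottom left plate edge dir [[ 60.4 -37.3]
 [-24.  -38.6]]
```

```bash
python3 -m creep '-0.1 -0.4 0 0;0 0 0.8 0;0 0 0.8 0;0 0 0.6 0;0 0 0 0'; python3 -m creep '0 0 0.1 0;0 0 0.1 0;0 0 0 0'; python3 -m creep '0 0 0.08 0;0 0 0 0'
```

```text
time_s: 23.32
position: [360.9, -272.4, 22.7]
ee_rot: [-0.0, 1.0, 0.019, -0.0]
force: [-0.3, 0.2, -5.2]
opening: 29.5
grip_force: 25.0
time_s: 23.7
position: [361.3, -272.8, 22.2]
ee_rot: [-0.0, 1.0, 0.019, -0.0]
force: [-2.5, 2.1, 4.6]
opening: 29.5
grip_force: 25.0
time_s: 23.95
position: [361.3, -272.7, 22.1]
ee_rot: [-0.0, 1.0, 0.02, -0.0]
force: [-5.0, 4.3, 11.6]
opening: 29.7
grip_force: 25.0
```

```bash
python3 -m creep '0 0 -0.15 0;0 0 0 0;0 0 0 0;0 0 -1 0;0 0 -4 0' 6 >/dev/null; python3 -m creep '0 0 -6 0;0.5 -1.5 -5 0;2 -5 0 0;2 -5.2 0 0;2 -5.2 0 0' >/dev/null; python3 -m creep '0 0 0 0.154;0 0 0 0.154;0 0 0 0;0 0 0 0'; python3 - <<'E'
from h import *
im,T=snap("wrist","w11"); print(T[:3,3],move(467,-115))
cv2.imwrite("pics/c11.png",im[:400])
cv2.imwrite("pics/s2.png",imaging.camera("side")[:,:,::-1])
E
```

```text
time_s: 25.7
position: [419.6, -101.4, 182.3]
ee_rot: [0.0, 0.991, -0.133, 0.0]
force: [-0.1, -0.1, -0.5]
opening: 59.8
grip_force: 0.0
[ 419.60652299 -101.40807551  182.31701146] (array([4.93081549e+00, 4.73295615e-02, 1.34621631e-03]), array([ 419.57735467, -101.48663493,  182.23907075]), np.float64(-105.3552680154569))
```

View pics/c11.png

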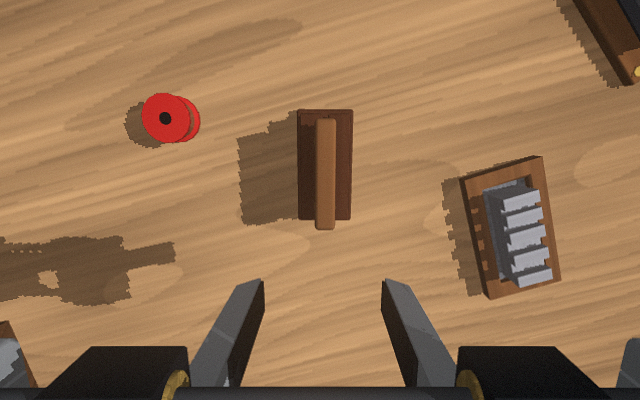

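w11 shows the swage lying inside its nest. The scraper grip's top corners are (317,118), (336,118), (335,229), (315,229), and the slot block top is (297,110)–(352,219), almost aligned with the tool.

```bash
python3 - <<'E'
from h import *
T=np.load("pics/w11.npy")
for q,z in ([(317,118),(336,118),(335,229),(315,229)],75),([(297,110),(353,110),(351.5,219),(298,219)],32):
    p=plane("wrist",q,z,T); a=p[0]-p[3]+p[1]-p[2]; b=p[1]-p[0]+p[2]-p[3]
    c=p.mean(0); print(c,np.degrees(np.arctan2(a[1],a[0])),np.degrees(np.arctan2(b[1],b[0])), np.hypot(*a)/2,np.hypot(*b)/2,move(*c))
E
```

```text
[ 465.7531162  -118.45837033] -15.968560189578948 -105.32765202023103 82.13371587863858 14.605989329648935 (array([4.90511334e+00, 4.06486746e-01, 5.52271007e-04]), array([ 419.53684871, -101.52929825,  182.17246139]), np.float64(-105.38056404341191))
[ 468.78166816 -118.88432159] -15.356115173985303 -105.32779431328913 91.5368175187237 46.76663959361841 (array([5.20841937e+00, 3.67230347e-01, 5.84307843e-04]), array([ 419.53684871, -101.52929825,  182.17246139]), np.float64(-105.38056404341191))
```

```bash
python3 -m creep '4.95 0.37 3 0;0 0 4 0;0 0 4 0;0 0 2.6 0;0 0 0.2 0' >/dev/null; python3 -m creep '0 0 0 0;0 0 0 0'; python3 - <<'E'
from h import *
im,T=snap("wrist","w12"); print(T[:3,3],move(466,-118.5))
E
python3 -m creep '0 0 0 0;0 0 0 0;0 0 0 0;0 0 0 0;0 0 0 0' 2.4 5
```

```text
time_s: 26.68
position: [467.7, -118.7, 45.6]
ee_rot: [0.0, 0.991, -0.134, 0.002]
force: [-0.3, 0.2, 0.0]
opening: 59.8
grip_force: 0.0
[ 467.74391677 -118.68405679   45.64991097] (array([-0.16193281,  0.03054181, -0.00049504]), array([ 467.6422583 , -118.63607296,   45.59902618]), np.float64(-105.41746688519369))
time_s: 27.35
position: [466.3, -118.0, 44.0]
ee_rot: [-0.0, 0.991, -0.134, -0.0]
force: [0.6, 0.8, -0.1]
opening: 24.1
grip_force: 0.0
```

```bash
python3 -m creep '0 0 0 0;0 0 0 0;0 0 0 0' 1.3 6; python3 -m creep '0 0 0 0;0 0 0 0' 1.3 45
```

```text
time_s: 27.72
position: [466.4, -117.6, 44.0]
ee_rot: [-0.0, 0.991, -0.134, 0.0]
force: [0.0, 0.8, -0.8]
opening: 16.3
grip_force: 6.0
time_s: 27.98
position: [466.4, -117.4, 44.0]
ee_rot: [-0.001, 0.991, -0.134, 0.0]
force: [1.3, 4.0, -2.0]
opening: 15.7
grip_force: 45.0
```

```bash
python3 -m creep '0 0 -0.5 0;0 0 -1 0;0 0 -1 0;0 0 -2 0;0 0 -4 0'; python3 -m creep '0.9 5.2 -3 0;0.9 5.2 0 0;0.9 5.2 0 0;0.9 5.3 0 0;0.9 5.3 0 0' >/dev/null; python3 -m creep '0.9 5.3 0 0;0 0 0 -0.177;0 0 0 -0.177;0 0 0 -0.177;0 0 0 -0.177';  python3 -m creep '0 0 0 0;0 0 0 0'; python3 - <<'E'
from h import *
im,T=snap("wrist","w13"); print(T[:3,3],move(524,-394))
a=cv2.resize(im[:360],(800,450)); 
s=cv2.imread("pics/s2.png"); b=np.hstack([cv2.resize(s[370:480,230:330],None,fx=1.35,fy=1.35),cv2.resize(s[355:435,350:430],None,fx=1.8,fy=1.8)[:148]]) 
b=cv2.copyMakeBorder(b[:148],0,150-min(148,b.shape[0]),0,800-b.shape[1],cv2.BORDER_CONSTANT)
cv2.imwrite("pics/m13.png",np.vstack([a,b])[:600])
E
```

```text
time_s: 28.6
position: [465.0, -118.9, 129.4]
ee_rot: [0.001, 0.991, -0.134, -0.001]
force: [1.1, -0.5, -1.4]
opening: 15.6
grip_force: 45.0
time_s: 29.85
position: [433.8, -437.6, 160.3]
ee_rot: [0.001, 0.975, 0.22, -0.001]
force: [0.8, -0.5, -1.6]
opening: 15.7
grip_force: 45.0
time_s: 30.1
position: [434.4, -436.7, 159.7]
ee_rot: [0.001, 0.976, 0.216, -0.0]
force: [0.2, -0.5, -1.7]
opening: 15.7
grip_force: 45.0
[ 434.3661107  -436.7026164   159.73972384] (array([ 9.91695427e+00, -6.37372068e-02, -6.17153335e-03]), array([ 434.40861049, -436.52518287,  159.54604185]), np.float64(-64.97655769850664))Traceback (most recent call last):
  File "<stdin>", line 4, in <module>
    return _nx.concatenate(arrs, 1, dtype=dtype, casting=casting)
           ~~~~~~~~~~~~~~~^^^^^^^^^^^^^^^^^^^^^^^^^^^^^^^^^^^^^^^
ValueError: all the input array dimensions except for the concatenation axis must match exactly, but along dimension 0, the array at index 0 has size 148 and the array at index 1 has size 144
```

```bash
python3 - <<'E'
from h import *
T=np.load("pics/w13.npy"); im=cv2.imread("pics/w13.png"); hsv=cv2.cvtColor(im,cv2.COLOR_BGR2HSV)
m=cv2.inRange(hsv,(19,120,110),(32,255,255)); m[330:]=0
n,_,st,ce=cv2.connectedComponentsWithStats(m)
for s,c in zip(st[1:],ce[1:]):
    if s[4]>15: print(s,c.round(1),plane("wrist",[c],12,T)[0].round(1))
m=cv2.inRange(hsv,(0,0,40),(179,60,255)); m[330:]=0
n,_,st,ce=cv2.connectedComponentsWithStats(m)
for s,c in zip(st[1:],ce[1:]):
    if s[4]>100: print("grey",s,c.round(1))
E
```

```text
[286  43   9  11  73] [290.1  47.8] [ 553.2 -355.2]
[347  42  10  12  88] [351.7  47.7] [ 573.5 -398.6]
[289 159   9   9  64] [293.4 163.3] [ 473.4 -393. ]
[346 159   9   9  66] [350.3 162.8] [ 494.1 -436.5]
grey [ 305   55   16  100 1406] [313.2 104.1]
grey [ 323   55   15  100 1399] [329.7 104.7]
grey [  70  164   86  119 6262] [112.9 223.2]
grey [ 270  279   34   51 1211] [288.5 306.6]
grey [ 342  279   34   51 1208] [356.4 306.7]
```

```bash
cat >> h.py <<'E'
def tl(px,h):
    """tool-frame x,y (mm) of wrist pixels at tool z = h (mm beyond the TCP), no pose reading needed"""
    return plane("wrist",px,h,np.eye(4))
E
python3 - <<'E'
from h import *
s=tl([(290.1,47.8),(351.7,47.7),(293.4,163.3),(350.3,162.8)],159.7-12); print("screws",s.round(1),s.mean(0))
im=cv2.imread("pics/w13.png"); hsv=cv2.cvtColor(im,cv2.COLOR_BGR2HSV)
g=cv2.cvtColor(im,cv2.COLOR_BGR2GRAY)
for y in (70,100,140): print(y,g[y,296:350])
j=tl([(320.5,60),(322.5,60),(320.5,150),(322.5,150)],159.7-39);print("mouth",j)
m=cv2.inRange(hsv,(5,70,60),(18,255,255)); 
for y in range(190,350,15): x=np.flatnonzero(m[y,296:350]); print(y,hsv[y,322],(x.min()+296,x.max()+296) if len(x) else None)
E
```

```text
screws [[142.3 -23.9]
 [142.3  24.1]
 [ 53.9 -23.3]
 [ 54.3  24.8]] [98.21513587  0.42797537]
70 [ 63  60  59  59  62  61  65  64  65  49  49  49  65 124 121 122 148 167
 163 162 164 161 170 165  66  56  62  86  83  76  80  78  81  83  89 188
 182 184  95  73  71  72  91  93  91  91  90  87  94  90  97 101  98 103]
100 [ 61  56  60  59  57  60  60  66  68  61  51  49  52  74  93  98 136 172
 165 163 164 161 166 169  76  53  64  86  86  81  83  83  80  81  92 187
 186 183  98  74  74  73  97  92  92  88  91  92  94 101 102 105 105 104]
140 [ 82  58  57  61  56  63  59  62  61  62  56  52  50  59 110 117 120 152
 174 164 161 164 167 171 170  53  56  81  82  85  85  84  82  83  92 187
 186 181  96  76  75  77 101  92  95  90  93  91  97  98 104 102 109 105]
mouth [[ 1.29088511e+02 -1.08510677e-01]
 [ 1.29088184e+02  1.33447444e+00]
 [ 6.60375596e+01 -2.10195500e-01]
 [ 6.60373015e+01  1.32757525e+00]]
190 [ 15 117 164] (np.int64(296), np.int64(349))
205 [ 15 113 174] (np.int64(296), np.int64(349))
220 [19 25 83] (np.int64(296), np.int64(349))
235 [ 14 138  89] (np.int64(296), np.int64(349))
250 [ 13 143  91] (np.int64(296), np.int64(349))
265 [ 13 155  84] (np.int64(296), np.int64(349))
280 [ 13 144  87] (np.int64(296), np.int64(349))
295 [ 13 139  86] (np.int64(305), np.int64(340))
310 [ 13 151  83] (np.int64(305), np.int64(340))
325 [ 13 147  85] (np.int64(306), np.int64(339))
340 [ 13 149 132] (np.int64(306), np.int64(340))
```

```bash
python3 -m creep '4.9 0 0 -0.007;4.9 0 0 0;0 0 4 0;0 0 3.3 0;0 0 0 0' >/dev/null; python3 -m creep '0 0 0 0;0 0 0 0'; python3 - <<'E'
from h import *
im,T=snap("wrist","w14"); print(T[:3,3])
a=cv2.resize(im[120:420,220:420],(400,600)); s=cv2.imread("pics/s2.png")
b=cv2.resize(s[350:480,230:430],(400,260)); s2=imaging.camera("side")[:,:,::-1]; cv2.imwrite("pics/s3.png",s2)
c=cv2.resize(s2[80:200,240:440],(400,340))
cv2.imwrite("pics/m14.png",np.hstack([a,np.vstack([b,c])]))
E
```

```text
time_s: 31.02
position: [524.3, -395.5, 88.6]
ee_rot: [0.002, 0.975, 0.221, 0.001]
force: [-0.1, 0.6, -1.8]
opening: 15.7
grip_force: 45.0
[ 524.32251928 -395.53928863   88.57215626]
```

View pics/m14.png

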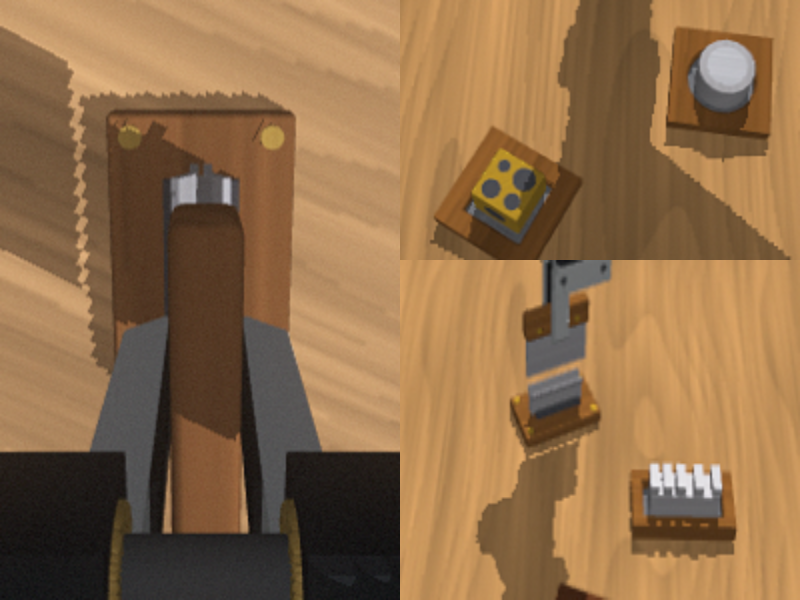

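The mosaic shows the dome, disc and swage seated in their nests, and the blade hovering above the jaws. In full pixels, the far screws are at (284.5,188.5) and (356,188.5), the jaws span columns 302.5–339.5 (centre 321), and the grip is centred at 323.3.

```bash
python3 - <<'E'
from h import *
h=sensors.read_state()["position"][2]; print(h)
im=cv2.imread("pics/w14.png"); hsv=cv2.cvtColor(im,cv2.COLOR_BGR2HSV); g=cv2.cvtColor(im,cv2.COLOR_BGR2GRAY)
m=cv2.inRange(hsv,(19,110,70),(32,255,255)); m[230:]=0
for s,c in list(zip(*cv2.connectedComponentsWithStats(m)[2:]))[1:]:
    if s[4]>15: print(s[4],c,tl([c],h-12))
print("jaws",tl([(302.5,212),(339.5,212)],h-39).round(2))
for y in (203,206,209,212): print(y,g[y,298:344])
print("grip far end top", tl([(306,226),(341,226)],-31+0).round(2))
for y in (250,260,270): print(y,g[y,296:350])
print("grip sides", tl([(304.5,260),(341.5,260)],-31).round(2))
E
```

```text
88.09533275077067
88 [284.27272727 188.02272727] [[ 43.07517187 -24.40000647]]
102 [355.71568627 188.09803922] [[43.01842424 23.6595148 ]]
jaws [[ 32.19 -10.93]
 [ 32.19  11.72]]
203 [ 64  69  64  67  67  67  66  66  62  68  60  68  64  58  56  54  57  80
  72  80  77  69  56  64  76  75  78  78  91  95  91  89  93  95  89  95
  94  98  99 105 103 103 103  98  99  96]
206 [ 67  67  66  61  62  61  63  64  65  63  63  64  61  56  63  65  69  75
  80 101  79  68  57  66  81  75  75  75  75  84  76  59  56  58  57  80
  83 101 101  98 103  99 100  99  95  96]
209 [ 67  61  66  59  46  53  53  81 114 109 111 128 162 157 174 176 169 170
 175 175 123  71  74  76  75  76  75  78  88  91  87  85  84 123 170 163
 169  99  45  66  69  79 102 100  96  95]
212 [ 69  64  68  53  53  54  51  90 127 118 128 152 176 173 171 168 168 166
 172 172 111  68  74  76  76  80  74  78  85  85  86  88  86 147 195 194
 192 130  74  77  75  87 105 100  95  89]
grip far end top [[42.89 -5.3 ]
 [42.89  8.74]]
250 [ 59  57  60  57  63  58  46  48  46  52  57  55  56  62  61  61  66  65
  65  60  63  65  60  64  63  63  62  68  59  65  63  61  64  65  65  65
  64  65  63  64  64  69  65  62  59  54  81  96  97  93  96 101 101 107]
260 [ 64  62  60  63  63  60  46  48  47  53  56  54  57  57  62  63  63  64
  62  63  61  62  59  63  63  64  64  65  66  64  62  61  63  58  64  65
  64  65  62  67  70  58  67  60  55  53  98  96  95  92  96 102 105 107]
270 [ 61  60  61  61  60  66  48  46  45  53  54  58  61  58  64  62  59  60
  61  58  59  59  63  62  61  62  65  64  56  66  60  66  65  66  54  62
  64  64  63  66  61  59  64  60  61  55  95  93  94  93 100 100 100 107]
grip sides [[28.49 -6.09]
 [28.49  9.14]]
```

```bash
python3 -m creep '-0.15 -0.15 0 0;0 0 1 0;0 0 0.5 0;0 0 0 0'; python3 -m creep '0 0 0.4 0;0 0 0.4 0;0 0 0 0'; python3 -m creep '0 0 0.4 0;0 0 0.4 0;0 0 0 0'
```

```text
time_s: 31.62
position: [520.9, -393.2, 70.3]
ee_rot: [-0.0, 0.975, 0.221, -0.0]
force: [0.1, -0.5, -0.5]
opening: 15.4
grip_force: 45.0
time_s: 32.0
position: [522.3, -394.7, 64.6]
ee_rot: [0.002, 0.975, 0.221, 0.001]
force: [-0.8, -1.5, 4.6]
opening: 15.8
grip_force: 45.0
time_s: 32.38
position: [521.7, -394.1, 54.8]
ee_rot: [0.001, 0.975, 0.221, 0.001]
force: [2.6, -2.2, -0.3]
opening: 15.8
grip_force: 45.0
```

```bash
python3 -m creep '0 0 0.3 0;0 0 0.3 0;0 0 0 0'; python3 -m creep '0 0 0.2 0;0 0 0.1 0;0 0 0 0'
```

```text
time_s: 32.75
position: [521.3, -393.8, 48.6]
ee_rot: [0.0, 0.975, 0.221, 0.0]
force: [2.3, -4.7, -0.6]
opening: 15.8
grip_force: 45.0
time_s: 33.12
position: [521.4, -394.1, 46.0]
ee_rot: [0.001, 0.975, 0.221, 0.0]
force: [2.4, -4.8, 0.5]
opening: 15.5
grip_force: 45.0
```

```bash
python3 -m creep '0 0.05 0.1 0;0 0 0 0'; python3 -m creep '0 0 0.1 0;0 0 0 0';python3 -m creep '0 0 0.1 0;0 0 0 0'
```

```text
time_s: 33.38
position: [521.5, -394.2, 46.0]
ee_rot: [0.0, 0.975, 0.221, 0.0]
force: [0.7, -3.4, 6.8]
opening: 15.4
grip_force: 45.0
time_s: 33.62
position: [521.5, -394.3, 46.0]
ee_rot: [0.0, 0.975, 0.221, -0.0]
force: [-0.6, -2.2, 9.4]
opening: 15.8
grip_force: 45.0
time_s: 33.88
position: [521.6, -394.3, 46.0]
ee_rot: [0.0, 0.975, 0.221, -0.0]
force: [-2.4, -0.3, 13.1]
opening: 15.8
grip_force: 45.0
```

```bash
python3 -m creep '0 0 0.15 0;0 0 0 0';python3 -m creep '0 0 0.1 0;0 0 0 0'
```

```text
time_s: 34.12
position: [521.6, -394.4, 45.9]
ee_rot: [0.0, 0.975, 0.221, -0.0]
force: [-3.6, 0.7, 19.5]
opening: 15.7
grip_force: 45.0
time_s: 34.38
position: [521.6, -394.4, 45.9]
ee_rot: [0.0, 0.975, 0.221, -0.0]
force: [-5.7, 1.8, 24.6]
opening: 15.6
grip_force: 45.0
```

```bash
python3 -m creep '0 0 -0.4 0;0 0 0 0'; python3 -m creep '0 0 0 0;0 0 0 0;0 0 0 0' 3 10; python3 -m creep '0 0 0 0;0 0 0 0;0 0 -1 0;0 0 -4 0;0 0 -5 0' 6;  python3 -m creep '-4.5 0 -4 0;-4.5 0 0 0;0 0 0 0;0 0 0 0'; python3 - <<'E'
from h import *
h=toolT()[2,3]; im,T=snap("wrist","w15"); print(T[:3,3])
hsv=cv2.cvtColor(im,cv2.COLOR_BGR2HSV)
m=cv2.inRange(hsv,(19,110,90),(32,255,255)); m[300:]=0
for s,c in list(zip(*cv2.connectedComponentsWithStats(m)[2:]))[1:]:
    if s[4]>15: print(s,c,tl([c],h-12).round(1))
g=cv2.cvtColor(im,cv2.COLOR_BGR2GRAY)
e=cv2.Canny(im,40,100)
for y in range(40,190,12): print(y,np.flatnonzero(e[y,250:400])+250)
s=imaging.camera("side")[:,:,::-1]; cv2.imwrite("pics/s4.png",s)
for n in ("scene",): cv2.imwrite("pics/sc4.png",imaging.camera(n)[:,:,::-1])
a=cv2.imread("pics/side0.png"); m=lambda i:cv2.moments(cv2.inRange(cv2.cvtColor(i,cv2.COLOR_BGR2HSV)[225:270,270:330],(0,200,90),(6,255,255)))
for i in(a,s): q=m(i); print("spool",q["m10"]/q["m00"],q["m01"]/q["m00"])
E
```

```text
time_s: 34.62
position: [521.5, -394.3, 46.0]
ee_rot: [0.0, 0.975, 0.221, 0.0]
force: [-0.7, -1.0, 8.4]
opening: 15.6
grip_force: 45.0
time_s: 35.0
position: [520.3, -392.2, 42.9]
ee_rot: [-0.002, 0.975, 0.221, -0.001]
force: [0.2, 0.6, -0.8]
opening: 29.8
grip_force: 0.0
time_s: 35.62
position: [520.6, -393.1, 144.9]
ee_rot: [-0.001, 0.975, 0.221, -0.001]
force: [-0.3, 0.5, 0.1]
opening: 60.5
grip_force: 0.0
time_s: 36.12
position: [440.5, -432.4, 184.9]
ee_rot: [-0.0, 0.975, 0.221, 0.0]
force: [-0.2, 0.4, -0.3]
opening: 60.0
grip_force: 0.0
[ 440.48414001 -432.41270384  184.87236404]
[292  60   9  10  64] [295.90625   64.046875] [[134.7 -21.3]]
[348  60  10  10  73] [352.56164384  64.32876712] [[134.5  26.9]]
[294 165   9   9  57] [297.73684211 169.36842105] [[ 46.5 -21.4]]
[347 166   8   8  53] [350.22641509 169.39622642] [[46.5 26.7]]
40 [277 372 373 374 375 377 378]
52 [345 350 351]
64 [286 292 301 315 335 345 348 357 362]
76 [283 287 311 313 315 335 337 361 369 370 374 375]
88 [287 308 311 313 315 335 340 361]
100 [287 307 311 313 316 335 337 340 361 371 372 373 374]
112 [252 253 287 307 311 313 315 335 337 340 360]
124 [254 255 277 278 288 308 311 313 316 335 337 340 360 366]
136 [253 254 255 262 263 264 278 279 280 288 308 311 313 316 335 337 340 360]
148 [274 275 280 288 308 311 313 335 337 340 359]
160 [280 281 290 308 309 311 313 336 359 362 363 364 365]
172 [284 285 289 291 294 295 301 302 313 334 344 345 346 347 354 359 387 388
 389]
184 [316 317 318 324 376 377 378 379 380]
spool 28.032374100719423 24.06115107913669
spool 28.04 23.963636363636365
```

```bash
python3 - <<'E'
from h import *
im=cv2.imread("pics/w15.png"); h=184.9
e=cv2.Canny(im,40,100)
for x in (319,322,325,328,331): print(x,np.flatnonzero(e[30:210,x])+30)
for x0,x1,y in((314,335.5,88),(314,336,112),(314,336,148)): 
    print("top z77",tl([(x0,y),(x1,y)],h-77).round(1).tolist())
print("ends",tl([(325,60),(325,178)],h-77).round(1).tolist())
# dome vs recess & disc height checks from side image: projected top centres
s=cv2.imread("pics/s4.png")
hs=cv2.cvtColor(s,cv2.COLOR_BGR2HSV); m=cv2.inRange(hs,(20,150,150),(32,255,255)); m[:,:230]=0
c=[c for c in cv2.findContours(m,0,2)[0] if cv2.contourArea(c)>60]
p=np.vstack(c).reshape(-1,2); print("dome yellow box",p.min(0),p.max(0)); 
print("expected dome top corners",proj("side",[[534.5+21*a,397.5+21*b,49] for a,b in((-.43,1.35),(1.35,.43),(.43,-1.35),(-1.35,-.43))]).round(1).tolist())
E
```

```text
319 [ 50  54  59 179 185]
322 [ 50  51  54  59 179 187]
325 [ 50  54  60 179 185]
328 [ 50  54  60 179 187]
331 [ 49  54  60 178 179 188]
top z77 [[109.0, -4.7], [109.0, 10.5]]
top z77 [[93.0, -4.8], [93.0, 11.0]]
top z77 [[68.0, -4.9], [68.0, 11.2]]
ends [[126.9, 3.0], [46.1, 3.2]]
dome yellow box [266 424] [301 459]
expected dome top corners [[288.1, 461.2], [264.7, 446.8], [279.6, 423.5], [302.6, 437.3]]
```

```bash
python3 - <<'E'
from h import *
print("w13 jaws ctr", tl([(313,55),(313,154.5)],159.7-39)[:,0], "screws 98.2")
im=cv2.imread("pics/w15.png"); h=184.9
g=cv2.cvtColor(im,cv2.COLOR_BGR2GRAY)
print("jaw col 309",g[55:180,309].tolist()); print("col 338",g[55:180,338].tolist())
print("col 325 top",g[44:66,325].tolist(),"bottom",g[172:192,325].tolist())
# base plate far/near edges
for y in (40,45,190,195): print(tl([(324,y)],h-12))
e=cv2.Canny(im,30,80)
for x in (296,304,346,352): print(x,np.flatnonzero(e[30:210,x])+30)
E
```

```text
w13 jaws ctr [132.34671599  62.6514229 ] screws 98.2
jaw col 309 [73, 81, 95, 94, 93, 57, 53, 59, 59, 58, 58, 59, 59, 61, 61, 58, 62, 59, 62, 55, 59, 62, 54, 58, 55, 58, 59, 45, 48, 51, 46, 48, 50, 47, 46, 45, 47, 45, 47, 45, 47, 45, 47, 48, 42, 47, 48, 45, 43, 49, 46, 46, 48, 51, 39, 43, 49, 50, 45, 48, 42, 47, 47, 43, 53, 46, 45, 46, 49, 48, 51, 52, 44, 45, 46, 49, 47, 50, 53, 40, 46, 50, 49, 44, 46, 42, 46, 47, 52, 48, 49, 46, 54, 46, 48, 52, 49, 53, 50, 58, 57, 64, 59, 56, 58, 75, 92, 94, 94, 89, 88, 92, 92, 92, 92, 88, 91, 91, 92, 92, 90, 91, 84, 117, 133]
col 338 [66, 77, 94, 88, 89, 95, 92, 87, 93, 89, 91, 92, 90, 91, 95, 91, 89, 85, 86, 88, 87, 82, 84, 84, 83, 93, 85, 70, 62, 66, 69, 66, 68, 65, 67, 68, 69, 66, 65, 70, 70, 69, 69, 67, 69, 69, 64, 71, 67, 69, 63, 71, 66, 63, 69, 68, 68, 68, 66, 68, 65, 66, 72, 69, 72, 71, 70, 68, 68, 71, 64, 70, 71, 69, 72, 64, 68, 70, 69, 71, 66, 74, 71, 72, 70, 68, 69, 68, 69, 74, 73, 73, 70, 73, 71, 67, 72, 72, 67, 86, 94, 91, 94, 96, 97, 93, 95, 96, 93, 94, 94, 95, 96, 95, 98, 97, 92, 94, 98, 96, 97, 95, 84, 127, 147]
col 325 top [152, 153, 153, 154, 150, 151, 143, 86, 88, 85, 85, 68, 76, 77, 70, 78, 82, 98, 98, 94, 101, 96] bottom [92, 95, 95, 93, 88, 82, 90, 124, 142, 140, 142, 141, 143, 138, 122, 123, 126, 125, 126, 126]
[[153.02053856   2.57609019]]
[[149.26088682   2.57999762]]
[[27.63508851  2.70331388]]
[[22.96496144  2.70794069]]
296 [ 51  55  59  69 153 165 173 174 178]
304 [ 50  54  56  58 157 158 178]
346 [ 31  33  51  56  61  66  67 158 169 170 171 172 178 181 195 196]
352 [ 31  32  53  56  59  69 166 173 174 178 181 183 196 197]
```

The scraper is home and upright, but it may be about 2–3 mm off along the clip's x. That could also be camera pitch bias, so I'm viewing it from the opposite yaw to cancel the bias.

```bash
python3 -m creep '5.9 0 0 0;5.9 0 0 0;5.9 0 0 -0.185;0 0 0 -0.185;0 0 0 -0.185' >/dev/null; python3 -m creep '0 0 0 -0.185;0 0 0 -0.185;0 0 0 -0.185;0 0 0 -0.185;0 0 0 -0.185'>/dev/null; python3 -m creep '0 0 0 -0.185;0 0 0 -0.185;0 0 0 -0.185;0 0 0 -0.185;0 0 0 -0.185'>/dev/null; python3 -m creep '0 0 0 -0.185;0 0 0 -0.185;0 0 0 -0.185;0 0 0 -0.185;0 0 0 0'; python3 - <<'E'
from h import *
h=toolT()[2,3]; im,T=snap("wrist","w16"); print(T[:3,3],move(523.5,-395.8))
hsv=cv2.cvtColor(im,cv2.COLOR_BGR2HSV)
m=cv2.inRange(hsv,(19,110,90),(32,255,255)); m[300:]=0
for s,c in list(zip(*cv2.connectedComponentsWithStats(m)[2:]))[1:]:
    if s[4]>15: print(s,c,tl([c],h-12).round(1))
g=cv2.cvtColor(im,cv2.COLOR_BGR2GRAY); e=cv2.Canny(im,40,100)
for y in range(60,180,20): print(y,np.flatnonzero(e[y,250:400])+250)
for x in (317,319,322,325,328,331): print(x,np.flatnonzero(e[10:260,x])+10)
E
```

```text
time_s: 38.78
position: [600.5, -355.3, 183.8]
ee_rot: [-0.0, -0.222, 0.975, 0.0]
force: [-0.1, 1.4, 0.3]
opening: 60.0
grip_force: 0.0
[ 600.49670969 -355.28862683  183.84199132] (array([ 8.67563825e+00, -3.14334250e-01,  2.26418047e-03]), array([ 600.36178181, -355.4413886 ,  183.93760622]), np.float64(115.62805773774677))
[288  67   9  10  72] [292.     71.625] [[131.1 -27.1]]
[344  67  10  10  69] [348.44927536  71.68115942] [[131.1  21. ]]
[290 172   8   9  53] [293.69811321 175.94339623] [[ 43.2 -27.5]]
[343 172   8   9  46] [346.26086957 176.56521739] [[42.6 20.7]]
60 [268 271 272 273 274 309 329 331]
80 [271 272 273 274 283 307 309 329 332 356 358 367 377 378 379]
100 [283 304 307 309 328 331 333 337 357 367 377 378 379]
120 [284 304 307 309 328 331 333 337 356]
140 [259 260 284 304 307 309 328 331 333 337 356 399]
160 [284 305 307 309 328 331 333 336 355 398 399]
317 [ 53  56 176 179 183 185 189 210]
319 [ 54  56 176 179 183 185 189 210 228 229]
322 [ 52  53  56 176 179 183 185 188 211 212 230]
325 [ 54  56 176 179 183 185 188 189 213 230]
328 [ 56  68  69  73  74  77  78  79  83  84  85  86  87  88  89  92  96  97
  98  99 100 102 103 104 105 106 107 108 109 110 112 113 114 115 116 118
 119 120 121 122 123 124 125 126 127 128 129 130 131 132 133 134 135 136
 137 138 139 140 141 142 143 144 145 146 147 148 149 150 151 152 153 154
 155 157 158 159 160 161 162 163 164 165 166 167 168 169 170 171 172 173
 174 175 178 183 185 189 214 215 231 250]
331 [ 58  59  60  61  76  89  90  91  92  93  94  95  96  97  98  99 100 101
 102 103 104 105 106 107 108 109 110 111 112 113 114 115 116 117 118 119
 120 121 122 123 124 125 126 127 128 129 130 131 132 133 134 135 136 137
 138 139 140 141 142 143 144 145 146 147 148 149 150 151 152 153 154 155
 156 157 158 159 160 168 176 183 185 188 189 216 232 251 252]
```

```bash
python3 - <<'E'
from h import *
for n,h,rows in (("w16",184,((56,176),(53.5,179))),("w15",185,((60,179),(57,182)))):
    for r0,r1 in rows:
        a=tl([(320,r0),(320,r1)],h-77)[:,0]; print(n,a,a.mean(),a[0]-a[1])
print(tl([(308,100),(330,100)],184-77),tl([(308,160),(330,160)],184-77))
E
```

```text
w16 [131.80555441  50.24777331] 91.02666385832967 81.55778109786856
w16 [133.35947521  48.02033431] 90.68990476072955 85.33914090584416
w15 [129.47465106  47.90280874] 88.68872990311246 81.5718423227118
w15 [131.35586955  45.65763584] 88.5067526973003 85.6982337105341
[[103.52968992 -11.41017764]
 [103.52836135   4.16498982]] [[ 61.96317776 -11.86577487]
 [ 61.96043924   4.39376461]]
```

```bash
python3 - <<'E'
from h import *
print(imaging.camera_model("wrist")); print(imaging.camera_model("wrist")["mount"][:3,3])
print(tl([(320,60)],108),tl([(320,60)],108),tl([(320.,60),(320,182)],108))
E
```

```text
{'mtx': array([[378.85237029,   0.        , 322.38278362],
       [  0.        , 378.85237029, 240.96248702],
       [  0.        ,   0.        ,   1.        ]]), 'k1': 0.013883982848620755, 'mount': array([[-1.97037608e-04, -9.61317816e-01, -2.75441498e-01,
         8.16121019e+01],
       [ 9.99999924e-01, -2.82204599e-04,  2.69569824e-04,
        -1.32842653e+00],
       [-3.36873132e-04, -2.75441424e-01,  9.61317798e-01,
        -1.78825193e+02],
       [ 0.00000000e+00,  0.00000000e+00,  0.00000000e+00,
         1.00000000e+00]])}
[  81.61210191   -1.32842653 -178.82519304]
[[129.47465106  -2.86846947]] [[129.47465106  -2.86846947]] [[129.47465106  -2.86846947]
 [ 45.65763584  -3.03476561]]
```

Both opposing views agree: the scraper sits about 4 mm toward the clip's −x (current tool +x) and is centred across y. I'll re-grip it and slide it.

```bash
python3 -m creep '4.4 -0.08 0 0;4.4 -0.07 0 0;0 0 4 0;0 0 3 0;0 0 0 0' >/dev/null; python3 -m creep '0 0 4 0;0 0 2.8 0;0 0 0 0'; python3 -m creep '0 0 0 0;0 0 0 0;0 0 0 0;0 0 0 0' 1.3 6; python3 -m creep '0 0 0 0;0 0 0 0' 1.3 40
```

```text
time_s: 39.83
position: [520.6, -394.7, 45.2]
ee_rot: [-0.001, -0.222, 0.975, 0.002]
force: [-0.7, -0.3, 0.3]
opening: 60.0
grip_force: 0.0
time_s: 40.33
position: [521.6, -396.2, 47.3]
ee_rot: [0.0, -0.223, 0.975, -0.0]
force: [-0.4, 0.6, -0.2]
opening: 23.3
grip_force: 0.0
time_s: 40.58
position: [521.3, -395.9, 46.9]
ee_rot: [0.0, -0.223, 0.975, 0.0]
force: [-0.4, 1.0, 2.9]
opening: 15.8
grip_force: 40.0
```

```bash
python3 -m creep '0 0 0.1 0;-0.2 0 0 0;-0.2 0 0 0;0 0 0 0;0 0 0 0'; python3 -m creep '-0.1 0 0.1 0;0 0 0 0'
```

```text
time_s: 41.2
position: [522.4, -395.8, 47.0]
ee_rot: [-0.003, -0.223, 0.975, -0.001]
force: [-8.1, -1.1, 8.6]
opening: 15.7
grip_force: 40.0
time_s: 41.45
position: [522.7, -395.9, 46.9]
ee_rot: [-0.003, -0.223, 0.975, -0.001]
force: [-10.6, -0.9, 14.5]
opening: 15.9
grip_force: 40.0
```

```bash
python3 -m creep '0 0 -0.15 0;-0.1 0 0 0;-0.1 0 0 0;0 0 0 0'; python3 -m creep '-0.1 0 0 0;-0.1 0 0 0;0 0 0 0'
```

```text
time_s: 41.95
position: [525.0, -394.7, 47.0]
ee_rot: [-0.003, -0.223, 0.975, -0.001]
force: [-7.3, -2.6, 7.0]
opening: 15.4
grip_force: 40.0
time_s: 42.32
position: [526.8, -393.9, 47.0]
ee_rot: [-0.003, -0.223, 0.975, -0.001]
force: [-7.0, -1.9, 7.0]
opening: 15.4
grip_force: 40.0
```

```bash
python3 -m creep '0.1 0 -0.1 0;0 0 0 0'; python3 -m creep '0 0 0 0;0 0 0 0' 3 10; python3 -m creep '0 0 0 0;0 0 0 0;0 0 -1 0;0 0 -4 0;0 0 -5 0' 6 >/dev/null;  python3 -m creep '-4.5 0 -4 0;-4.5 0 0 0;0 0 0 0;0 0 0 0'; python3 - <<'E'
from h import *
h=toolT()[2,3]; im,T=snap("wrist","w17"); print(T[:3,3])
hsv=cv2.cvtColor(im,cv2.COLOR_BGR2HSV)
m=cv2.inRange(hsv,(19,110,90),(32,255,255)); m[300:]=0; P=[]
for s,c in list(zip(*cv2.connectedComponentsWithStats(m)[2:]))[1:]:
    if s[4]>15: P.append(tl([c],h-12)[0]); print(c)
print(np.mean(P,0))
e=cv2.Canny(im,40,100)
for y in range(70,180,30): print(y,np.flatnonzero(e[y,250:400])+250)
for x in (315,317,319,322,325,327): print(x,np.flatnonzero(e[10:260,x])[:30]+10)
for rr in ((56,176),(60,180),(50,170)): print(rr,tl([(320,q) for q in rr],h-77)[:,0])
E
```

```text
time_s: 42.58
position: [526.8, -393.3, 47.0]
ee_rot: [-0.002, -0.223, 0.975, -0.0]
force: [-5.2, -1.9, 3.0]
opening: 15.8
grip_force: 40.0
time_s: 42.82
position: [529.1, -392.0, 46.8]
ee_rot: [0.0, -0.223, 0.975, 0.0]
force: [0.2, 0.2, -0.3]
opening: 29.3
grip_force: 0.0
time_s: 43.95
position: [608.9, -353.3, 186.7]
ee_rot: [-0.001, -0.223, 0.975, 0.0]
force: [-0.2, 0.4, -0.1]
opening: 59.9
grip_force: 0.0
[ 608.86323068 -353.25465216  186.71733967]
[294.30985915  61.47887324]
[350.9         61.92857143]
[295.74074074 166.59259259]
[348.23076923 166.66666667]
[95.30870764 -1.28992366]
70 [273 274 275 285 309 311 331 334 336 352 358 360 369]
100 [286 306 309 311 330 333 335 339 359 371 393 394]
130 [259 260 286 306 309 311 330 333 335 338 358]
160 [283 284 287 312 330 357 363 364 366 367 368 399]
315 [ 40  41  52  55 173 176 180]
317 [ 42  52  55 173 176 180]
319 [ 43  52  55 173 176 180]
322 [ 44  52  55 173 175 179 180]
325 [ 43  44  52  55 173 175 179]
327 [ 44  52  55 173 175 180]
(56, 176) [132.28377754  49.95090652]
(60, 180) [129.76226667  46.950543  ]
(50, 170) [136.0393071  54.4183396]
```

Overshoot: the grip is now at 92.5 against the clip centre at 95.3, so it needs about 2.8 mm back along tool +x. I'll re-grip and slide it back.

```bash
python3 -m creep '4.5 0 0 0;4.6 0 0 0;0 0 4 0;0 0 3 0;0 0 0 0' >/dev/null; python3 -m creep '0 0 4 0;0 0 3 0;0 0 0 0' >/dev/null; python3 -m creep '0 0 0 0;0 0 0 0;0 0 0 0;0 0 0 0' 1.3 6 >/dev/null; python3 -m creep '0 0 0 0;0 0 0 0' 1.3 40; python3 -m creep '0.1 0 0 0;0.1 0 0 0;0.1 0 0 0;0 0 0 0'
```

```text
time_s: 45.75
position: [527.7, -392.9, 47.4]
ee_rot: [0.0, -0.223, 0.975, -0.0]
force: [-0.3, 0.8, 2.4]
opening: 15.7
grip_force: 40.0
time_s: 46.25
position: [525.6, -393.8, 47.2]
ee_rot: [0.001, -0.223, 0.975, -0.0]
force: [4.0, 2.8, 1.1]
opening: 15.8
grip_force: 40.0
```

```bash
python3 -m creep '0.05 0 0 0;0 0 0 0;-0.05 0 0.15 0;0 0 0.15 0;0 0 0 0'; python3 -m creep '0 0 -0.2 0;0 0 0 0'; python3 -m creep '0 0 0 0;0 0 0 0' 3 10 >/dev/null; python3 -m creep '0 0 0 0;0 0 0 0;0 0 -1 0;0 0 -4 0;0 0 -5 0' 6 >/dev/null;  python3 -m creep '-4.5 0 -4 0;-4.5 0 0 0;0 0 0 0;0 0 0 0'; python3 - <<'E'
from h import *
h=toolT()[2,3]; im,T=snap("wrist","w18"); print(T[:3,3])
hsv=cv2.cvtColor(im,cv2.COLOR_BGR2HSV)
m=cv2.inRange(hsv,(19,110,90),(32,255,255)); m[300:]=0; P=[]
for s,c in list(zip(*cv2.connectedComponentsWithStats(m)[2:]))[1:]:
    if s[4]>15: P.append(tl([c],h-12)[0]); print(c)
print(np.mean(P,0))
e=cv2.Canny(im,40,100)
for y in range(70,180,30): print(y,np.flatnonzero(e[y,250:400])+250)
for x in (315,317,319,322,325,327): print(x,np.flatnonzero(e[10:260,x])[:30]+10)
for q in range(50,62): print(q,tl([(320,q),(320,q+119)],h-77)[:,0].mean().round(1),end="; ")
E
```

```text
time_s: 46.88
position: [524.9, -394.3, 47.2]
ee_rot: [-0.0, -0.223, 0.975, -0.0]
force: [-1.3, 5.8, 14.0]
opening: 15.6
grip_force: 40.0
time_s: 47.12
position: [524.9, -394.3, 47.2]
ee_rot: [0.0, -0.223, 0.975, -0.0]
force: [0.8, 2.7, 7.5]
opening: 15.4
grip_force: 40.0
time_s: 48.5
position: [605.2, -355.0, 185.7]
ee_rot: [-0.001, -0.223, 0.975, 0.0]
force: [-0.6, -0.8, -0.2]
opening: 60.2
grip_force: 0.0
[ 605.23753044 -355.01467998  185.71362455]
[294.43478261  66.49275362]
[350.82608696  66.85507246]
[295.76923077 171.15384615]
[348.09756098 171.29268293]
[91.2622599  -1.30430272]
70 [264 265 266 285 291 297 298 312 331 334 347 354 358 368 372]
100 [286 306 309 311 330 333 335 338 359 368 383 384 385 386]
130 [287 306 309 311 330 333 335 338 358]
160 [287 309 311 330 332 334 358]
315 [ 46  54  55 174 176 178 180 184 185 205 221]
317 [ 47  48  54 174 176 178 180 184 205 222]
319 [ 55 174 176 178 180 184 185 205 223]
322 [ 54 174 176 178 180 183 184 206 207 224 225]
325 [ 55 174 176 178 180 183 208 226]
327 [ 55 174 176 178 180 184 208 209 226]
50 95.6; 51 94.9; 52 94.2; 53 93.5; 54 92.8; 55 92.1; 56 91.5; 57 90.8; 58 90.1; 59 89.4; 60 88.7; 61 88.0;
```

```bash
python3 -m creep '0 0 -2 0;0 0 0 0;0 0 0 0;0 0 0 0'; python3 -c "
from plant import r
print(r.sign_off())"
```

```text
time_s: 49.05
position: [605.6, -355.1, 205.7]
ee_rot: [-0.0, -0.223, 0.975, 0.0]
force: [-0.2, 0.5, -0.5]
opening: 59.7
grip_force: 0.0
the job is handed in; nothing more can be done
None
```

I handed the job in at 49 s: the three blocks are seated in their matching nests, the scraper is pressed home in the clip and measured within about 1 mm of centre (after I re-gripped it and slid it along the jaws to correct an offset), and the spool had not moved when last checked; no verdict came back.

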